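Fit the twist-lock lids on a small shaker and take off the cap, ready to pour

ROBOT

A 6-joint arm with a two-finger parallel gripper is mounted at the origin on a cart in front of the work surface, level with it; the furniture and walls round the work are solid. World frame = base frame: x ahead of the robot, y to its left, z up, the work surface at z = 0. Lengths are in m, angles in rad, forces in N, time in s.
With the tool pointing down it reaches from about 0.325 to 0.9 m from the base axis. Payload 6.1 kg.
Tool frame: the origin (TCP) lies on the mounting face of the last link; the fingertips stand 182 mm ahead of it and the grasp point (between the pads) lies 164 mm ahead of it; z points along the fingers, y is the line along which they close (so a half turn about z gives the same grasp; the last joint's range is limited). The gripper opens to 87 mm and grips with 3 to 60 N. Pads are 19 mm wide; open, the fingers measure 117 mm over their backs; the gripper's body (75 mm by 190 mm) begins 51 mm behind the grasp point.
Start: joints at [-1.325, 0.22, 1.526, -0, 1.395, -0.126], TCP at [0.227, -0.582, 0.405] pointing down, gripper open.
Joint ranges: [-2.98, 2.98], [-0.91, 2.08], [0.09, 2.57], [-1.24, 4.39], [0.2, 2.65], [-2.68, 2.68]. Speed limits (rad/s): [2.57, 2.57, 3.01, 3.14, 3.14, 3.14].

INTERFACE

Orientations are given as a rotation vector (axis times angle).
In Python, from cell import * gives the robot as it stands.
- The arm moves only by the shell command python3 -m jog 'ROWS' [OPENING]. ROWS is JSON, one flat list of numbers, 6 for each row, row after row: the shift along the tool's x, y, z scaled (see below), then the turn, a rotation vector about the tool's x, y, z scaled (see below). A call has 1 to 12 rows; each row is the pose to reach, as a shift and turn from the pose commanded when the call began, along the tool's axes at that moment; what a row does not reach only later rows make up. The controller multiplies each number of a shift by 50 cm and each number of a turn by 60 degrees. A row lasts 1/10 s, in which the tool goes at most 50 mm and 8.59 degrees, less where a joint would pass 70% of its speed; a pose out of reach is approached as far as the arm can. A call with a number of a shift or a turn outside -1 to 1 is refused whole. A call with a gripper value outside its range is refused whole. OPENING is the opening, from 0 (shut) to 1 (fully open), set as the call begins (- or left out, the last holds). The fingers move at their own pace and stop on an object; the grip force is fixed at half the most. Time passes only in rows, so rows that repeat a pose let the fingers close. It gives the time, the measured TCP pose, the force, the opening and the grip force at its end, in the units of the state.
- get_state(): the state, without advancing time (a new reading comes with each control period).
- grab_frame(name): name is "scene" or "top"; returns the picture (400x640x3 uint8, red, green, blue); there is no depth.
- camera_model(name): a dict with "K" (3x3 intrinsics, pixels), "D" ([k1, k2, p1, p2, k3] as OpenCV has them; the pictures are not rectified), "pose" (4x4, takes a point from camera to world coordinates). Camera axes: x right, y down, z forward; pixel columns grow to the right and rows downward; lengths in m; the calibration is good to about 2 mm. A picture is of the moment at which its call begins. camera_model takes no time and is no camera call.
- sign_off(): hands the job in; it is judged then, once.
The state is a dict: "time_s": time; "q": joint angles; "dq": joint speeds; "joint_efforts": joint torques, N m; "position": TCP position; "tool_rot": TCP orientation; "wrist_force": force on the tool from outside, world axes, zero at the start; "torque": the same for the moment, N m; "finger_gap": opening from 0.0 (shut) to 1.0 (fully open); "gripper_force": force on a finger pad.
Only numpy, scipy, OpenCV 4.12 (cv2) and the standard library are available. Lean on these libraries where they do the work, as an engineer would, in place of code of your own. Each camera call takes 0.05 s, during which the arm holds its last target. There are 200 camera calls.

TASK

The iced coffee in the small steel shaker tin is to be poured through its strainer. The strainer and the twist-lock cap are standing on the worktop locked together as one nested top: pick the top up (the locked cap carries the strainer), lower it into the mouth of the standing tin until the strainer sits fully home on the rim, then turn the cap about a sixth of a turn anticlockwise (seen from above) to unlock it and lift the cap alone off, leaving the strainer seated and undisturbed. Finish while still holding the cap up in the gripper, mouth down, well clear above the shaker (at least 6 cm above where it sat); do not put it down or let it go. Do not let go of the top before the strainer is in the tin, keep the tin upright on its spot, and leave the glass and the teaspoon alone.

Things in the scene. Friction and masses are not known exactly. Their poses are not given: they have to be found in the camera images.
- shaker_tin: Mixing tin of a small cocktail shaker: plain steel, round, open at the top, 120 mm high, 55 mm wide at the foot, 73 mm at the rim. Loose on the worktop, 0.3 to 0.75 kg. Origin: centre of its underside, z up; its yaw means nothing. It stands left or right of the middle of the front strip of the worktop, the lids on the other side.
- tin_rim (a point): Centre of the tin's mouth, level with its rim, 120 mm above its underside. The mouth is 67 mm wide inside (3 mm wall); the tin is hollow to 6 mm above the worktop.
- strainer: Strainer, the inner lid: plain steel, round, 0.16 kg. Origin: centre of its underside, z up. Plug 16 mm high for the tin's mouth: 57 mm wide at its foot, 63.6 mm from 10 mm up; above it a flange 75 mm wide, z 16 to 20 mm, that rests on the tin's rim: fully home its origin is 104 mm above the tin's. Starts standing on its plug on the worktop, cap on.
- strainer_ledge (a point): Centre of the strainer's flat ledge, 51 mm wide, 36 mm above its underside, on which the cap's skirt rests. Below it the dome widens to the flange. Above it, under the cap, a neck 28 mm wide and 26 mm high with drain holes on top and three bayonet lugs 120 degrees apart, 39 mm across, 9.5 to 15 mm above the ledge. The strainer stays put in the tin by its own weight and friction.
- shaker_cap: Cap, the outer lid, over the strainer's neck: plain steel cup, mouth down, finely ribbed, 50 mm wide, 38 mm high, 0.07 kg. Origin: centre of its lower edge, z up; on the strainer it is 36 mm above the strainer's. Three hooks inside catch under the lugs: locked, lifting it takes up 2.5 mm of play, then carries the strainer, hanging level, loose by up to 2 mm sideways.
- cap_mark (a point): Dark upright mark on the cap's side, 25 mm out on its +x side. Locked, it stands over the short dark mark on the strainer's dome (strainer's +x side): cap yaw minus strainer yaw -0.05 to 0.1 rad at the start. A stop blocks clockwise turning. Turned anticlockwise from above (+z) by 0.70 to 1.25 rad from there (best 0.96) it is free and lifts straight off; it turns with hardly any torque.
- cap_grip (a point): On the cap's axis, 20 mm above its lower edge: the height to grasp, from above, at any yaw, across 50 mm. Keep the fingertips above the cap's lower edge (the ledge and dome lie below). It is rigid; 30 to 40 N is enough.
- serving_glass: Clear drinking glass, 83 mm wide, 93 mm high, standing loose on the far left of the front strip; origin: centre of its underside. Bystander.
- teaspoon: Steel teaspoon, 133 x 27 x 11 mm, lying loose on the worktop between the tin and the lids, roughly along x; origin: middle of its underside. Bystander.
Things that resemble listed ones, but are neither listed nor needed, are in the scene too. Leave any pink look-alike of the strainer alone. What is shaped like the shaker_cap but brown is not meant.

How it is judged:
On the way, in this order (a step that is already met when the one before it is completed fails the run):
1. the cap and strainer are lifted off the worktop together, cap still on (height (world z) of strainer above 0.04 m and z of shaker_cap in the frame of strainer between 0.033 and 0.042 m and horizontal distance between shaker_cap and strainer below 0.006 m), for 0.1 s.
2. the strainer sits fully home in the tin, cap still on it (z of strainer in the frame of shaker_tin between 0.101 and 0.1075 m and horizontal distance between strainer and shaker_tin below 0.005 m and angle between the z axis of strainer and the z axis of shaker_tin, either way round below 0.06 rad and z of shaker_cap in the frame of strainer between 0.033 and 0.042 m and horizontal distance between shaker_cap and strainer below 0.006 m and angle between shaker_tin's own z axis and vertical below 0.06 rad), for 0.2 s.
At the end, for the whole second after the job is handed in: Strainer home in the tin (3.5 mm in height, 5 mm sideways, 0.06 rad), touched by nothing else; tin upright within 40 mm of its spot; the fingers hold the cap, mouth down within 0.35 rad, 50 mm or more above its seat, within 80 mm of the tin's axis, still; glass and teaspoon within 15 mm (z of strainer in the frame of shaker_tin between 0.101 and 0.1075 m and horizontal distance between strainer and shaker_tin below 0.005 m and angle between the z axis of strainer and the z axis of shaker_tin, either way round below 0.06 rad and angle between shaker_tin's own z axis and vertical below 0.06 rad and height (world z) of shaker_tin below 0.004 m and distance of shaker_tin from where it was at the start of the episode below 0.04 m and z of shaker_cap in the frame of strainer above 0.086 m and horizontal distance between shaker_cap and shaker_tin below 0.08 m and angle between shaker_cap's own z axis and vertical below 0.35 rad and contact force between the fingers and shaker_cap above 1 N and contact force between shaker_cap and strainer below 0.1 N and contact force between shaker_cap and shaker_tin below 0.1 N and contact force between the arm and strainer below 0.3 N and contact force between the arm and shaker_tin below 0.3 N and linear speed of shaker_cap below 0.03 m/s and linear speed of each of strainer, shaker_tin below 0.02 m/s and distance of each of serving_glass, teaspoon from where it was at the start of the episode below 0.015 m); the arm keeps its last pose, push and grip.
It fails at once if the cap comes off while the strainer is not fully home in the tin (taken off too early, or the strainer dragged up or tipped with it) (z of shaker_cap in the frame of strainer above 0.055 m and not (z of strainer in the frame of shaker_tin between 0.101 and 0.1075 m and horizontal distance between strainer and shaker_tin below 0.005 m and angle between the z axis of strainer and the z axis of shaker_tin, either way round below 0.06 rad)).
It fails at once if the strainer is touched by the robot after the cap is off (z of shaker_cap in the frame of strainer above 0.066 m and contact force between the arm and strainer above 1 N).
It fails at once if the lids are let go in the air, before the strainer is in the tin's mouth (height (world z) of strainer above 0.02 m and (z of strainer in the frame of shaker_tin above 0.119 m or horizontal distance between strainer and shaker_tin above 0.03 m) and contact force between the fingers and shaker_cap below 0.05 N and contact force between the fingers and strainer below 0.05 N).
It fails at once if the tin is tipped (angle between shaker_tin's own z axis and vertical above 0.15 rad).
It fails at once if the glass or the teaspoon is disturbed (distance of any of serving_glass, teaspoon from where it was at the start of the episode above 0.015 m).
It also fails if it takes over 53 s, if anything falls off the work surface, if the arm or the gripper's body presses on something with over 40 N, if the wrist force passes 120 N, or if a joint passes its speed limit or range.

## Working session

There is one attempt and no reset: what is moved stays moved. The work goes in short steps, Python scripts to look and compute and a shell command to move; the robot and the scene stay as the last step left them, time stands still between calls to the robot, and variables do not carry over. Pictures are saved under pics/ and viewed, at most 10 in all, crops included, and the job is handed in when it is done.

```bash
ls; mkdir -p pics
python3 - <<'E'
from cell import *
import cv2
s=get_state();print(s)
for n in("scene","top"):
    f=grab_frame(n);cv2.imwrite(f"pics/{n}0.png",f[:,:,::-1]);c=camera_model(n);print(n,c["K"],c["D"],c["pose"])
E
```

```text
pics
{'time_s': 0.0, 'q': array([-1.32511281e+00,  2.21245859e-01,  1.52759683e+00, -1.70786712e-05,
        1.39468776e+00, -1.26044784e-01]), 'dq': array([-0.00190584, -0.00013411, -0.00035978,  0.00086162,  0.00084498,
        0.00030819]), 'joint_efforts': array([-1.11599468e-04, -4.94620228e+01, -3.87368488e+01,  6.98142056e-02,
        5.71763387e-02, -1.74912871e-04]), 'position': array([ 0.22697818, -0.58204666,  0.40363224]), 'tool_rot': array([-3.08558387e+00, -5.80200710e-01,  2.08206560e-04]), 'wrist_force': array([ 0.49878679,  0.28194509, -0.20303499]), 'torque': array([-0.02170274,  0.00032358, -0.00577399]), 'gripper_force': 0.0, 'finger_gap': 0.9968638113087038}
scene [[505.74479441   0.         317.48099432]
 [  0.         505.74479441 203.70505622]
 [  0.           0.           1.        ]] [0.01414107 0.         0.         0.         0.        ] [[-0.84173993 -0.3912214   0.37204799  0.0977456 ]
 [-0.53949568  0.58341504 -0.60710073  0.74110929]
 [ 0.0204524  -0.71173921 -0.70214599  0.91350942]
 [ 0.          0.          0.          1.        ]]
top [[507.26277572   0.         320.38441103]
 [  0.         507.26277572 195.85189253]
 [  0.           0.           1.        ]] [0.03377431 0.         0.         0.         0.        ] [[-0.01164445 -0.99474071  0.10176114  0.37355442]
 [-0.99989914  0.01241116  0.00690446  0.01898825]
 [-0.00813113 -0.10167048 -0.9947849   1.46570691]
 [ 0.          0.          0.          1.        ]]
```

View pics/scene0.png

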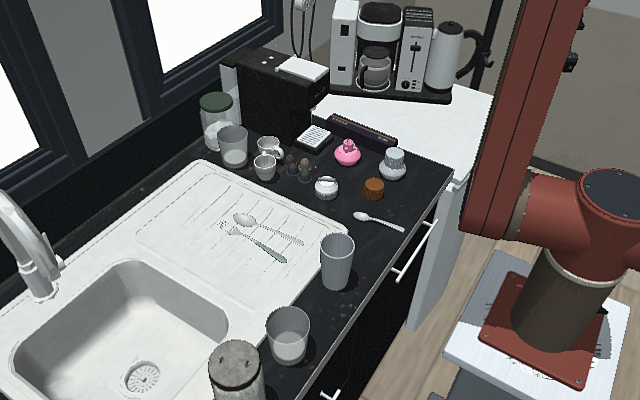

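View pics/top0.png

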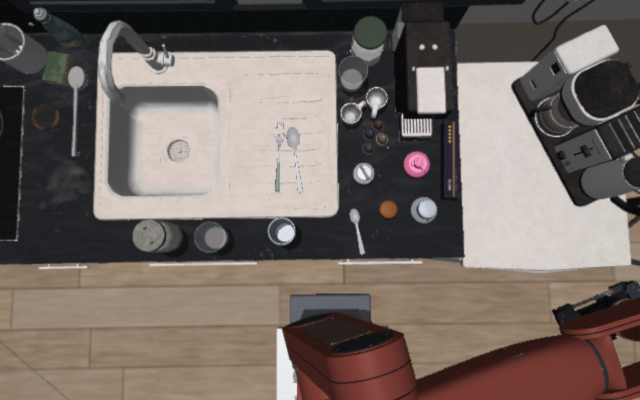

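The scene view shows the tin at (337,262) and the nested top at (393,163). In the top view the tin is at (282,231) and the top at (424,209). The brown cap (388,209), pink look-alike (416,164), spoon (357,230) and glass (211,237) are also visible. I'll enlarge the parts that matter.

Run:
```python
import cv2,numpy as np
s=cv2.imread("pics/scene0.png");t=cv2.imread("pics/top0.png")
def z(im,x,y,w,h,k):
    return cv2.resize(im[y:y+h,x:x+w],None,fx=k,fy=k,interpolation=cv2.INTER_CUBIC)
a=np.hstack([z(s,365,135,50,50,8),z(t,400,185,50,50,8)])   # top group
b=np.hstack([z(s,305,222,75,75,5.3333),z(t,257,206,50,50,8)])[:200*2]
b=cv2.resize(b,(800,400))
cv2.imwrite("pics/c1.png",cv2.resize(np.vstack([a,b]),(600,600)))
```

```text
(no output)
```

View pics/c1.png

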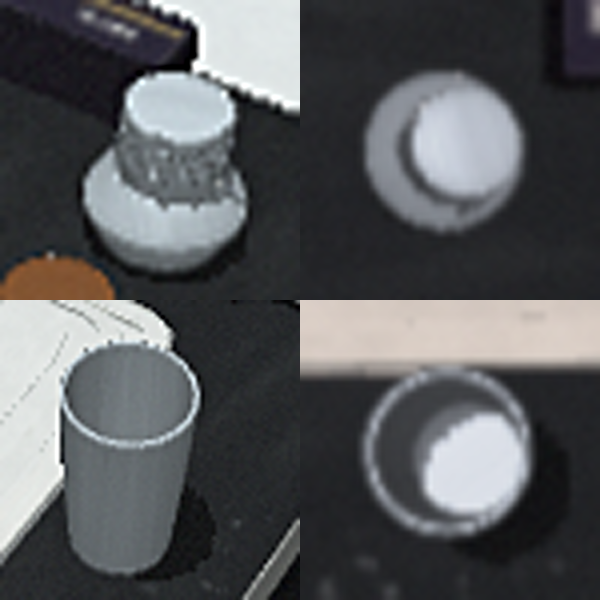

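The crop shows the cap top disc and the flange disc in both views, and the tin's rim as a bright ring. Next I'll fit these with masks and cast the points onto planes.

```bash
cat > h.py <<'E'
import cv2,numpy as np
from cell import *
def rays(n,px):
    c=camera_model(n);p=cv2.undistortPoints(np.float64(px).reshape(-1,1,2),np.array(c["K"]),np.array(c["D"])).reshape(-1,2)
    P=np.array(c["pose"]);return P[:3,3],np.c_[p,np.ones(len(p))]@P[:3,:3].T
def cast(n,px,z):
    o,d=rays(n,px);return (o+d*((z-o[2])/d[:,2])[:,None])[:,:2]
def circ(n,px,z):
    q=cast(n,px,z);A=np.c_[2*q,np.ones(len(q))];s=np.linalg.lstsq(A,(q**2).sum(1),rcond=None)[0]
    r=np.sqrt(s[2]+s[:2]@s[:2]);return s[:2],r,np.abs(np.linalg.norm(q-s[:2],axis=1)-r).max()
def tri(a,b):
    (o1,d1),(o2,d2)=rays("scene",[a]),rays("top",[b]);d1,d2=d1[0],d2[0]
    t=np.linalg.lstsq(np.c_[d1,-d2],o2-o1,rcond=None)[0];p,q=o1+t[0]*d1,o2+t[1]*d2
    return (p+q)/2,np.linalg.norm(p-q)
def blob(im,box,lo,hi=256):
    x,y,w,h=box;g=cv2.cvtColor(im[y:y+h,x:x+w],cv2.COLOR_RGB2GRAY);g=cv2.resize(g,None,fx=8,fy=8,interpolation=cv2.INTER_LINEAR)
    m=((g>=lo)&(g<hi)).astype(np.uint8);cs,_=cv2.findContours(m,cv2.RETR_EXTERNAL,cv2.CHAIN_APPROX_NONE)
    c=max(cs,key=cv2.contourArea);c=cv2.convexHull(c).reshape(-1,2)
    return (c+.5)/8-.5+[x,y]
E
python3 - <<'E'
from h import *
np.set_printoptions(precision=4,suppress=True)
s=cv2.imread("pics/scene0.png")[:,:,::-1].copy();t=cv2.imread("pics/top0.png")[:,:,::-1].copy()
fl=blob(t,(404,190,40,40),75);print("flange top",circ("top",fl,.02))
ct=blob(t,(404,190,40,40),172);print("captop top",circ("top",ct,.074),ct.min(0),ct.max(0))
cs=blob(s,(375,140,40,22),172);print("captop scene",circ("scene",cs,.074),cs.min(0),cs.max(0))
rt=blob(t,(262,214,40,36),110);print("rim top",circ("top",rt,.12),rt.min(0),rt.max(0))
k=lambda x,y:((x+.5)/4-.5+305,(y-300+.5)/4-.5+222)
rs=np.array([k(62,395),k(201,395),k(131,343),k(131,447)]);print("rim scene",circ("scene",rs,.12))
print("tri cap",tri(cv2.fitEllipse(cs.astype(np.float32))[0],cv2.fitEllipse(ct.astype(np.float32))[0]))
print("tri rim",tri(rs[:2].mean(0),cv2.fitEllipse(rt.astype(np.float32))[0]))
E
```

```text
flange top (array([ 0.4786, -0.2641]), np.float64(0.03805331981912572), np.float64(0.000945623782754812))
captop top (array([ 0.4785, -0.2629]), np.float64(0.02285902880205737), np.float64(0.0016042540244420728)) [418.6875 200.1875] [435.0625 216.3125]
captop scene (array([ 0.4688, -0.2856]), np.float64(0.04567939641906761), np.float64(0.011774478489061338)) [385.6875 139.5625] [414.4375 158.3125]
rim top (array([0.442 , 0.1334]), np.float64(0.05488654709742861), np.float64(0.005874117090695269)) [261.5625 213.5625] [301.4375 244.1875]
rim scene (array([0.4182, 0.1344]), np.float64(0.03562045730660327), np.float64(0.0003157352574254674))
tri cap (array([ 0.4683, -0.262 ,  0.0935]), np.float64(0.01839755443881404))
tri rim (array([0.4594, 0.1229, 0.093 ]), np.float64(0.06318073903935055))
```

Run:
```python
from h import *
np.set_printoptions(precision=4,suppress=True)
t=cv2.imread("pics/top0.png")[:,:,::-1].copy()
k=lambda x,y,s,x0,y0:((x+.5)/s-.5+x0,(y+.5)/s-.5+y0)
rt=np.array([k(x-300,y-300,6,257,206) for x,y in((363,451),(532,451),(447,367),(447,536))]);print("rim top",circ("top",rt,.12))
rs=np.array([k(x,y-300,4,305,222) for x,y in((62,395),(201,395),(131,343),(131,447))])
cs=np.array([k(x,y,6,365,135) for x,y in((124,107),(237,107),(181,71),(181,144))]);print("cap scene",circ("scene",cs,.074))
ct=blob(t,(404,190,40,40),150);print("cap top",circ("top",ct,.074))
print(tri(cs.mean(0),(ct.min(0)+ct.max(0))/2),tri(rs.mean(0),rt.mean(0)))
```

```text
rim top (array([0.4195, 0.1333]), np.float64(0.03726989662542942), np.float64(4.431088059406174e-05))
cap scene (array([ 0.4771, -0.2613]), np.float64(0.025404030815489066), np.float64(0.0003656473549491293))
cap top (array([ 0.4788, -0.2632]), np.float64(0.024326894965711218), np.float64(0.0020047093275006207))
(array([ 0.4786, -0.2642,  0.0714]), np.float64(0.0008893348886849207)) (array([0.4192, 0.1335, 0.1176]), np.float64(0.0007574316561359621))
```

```bash
cat >> h.py <<'E'
from scipy.spatial.transform import Rotation as Ro
def to(p):
    s=get_state();R=Ro.from_rotvec(s["tool_rot"]);print("rows shift",np.round(R.inv().apply(np.array(p)-s["position"])/.5,4),"tilt",np.round(R.apply([0,0,1]),4),"t",s["time_s"])
E
python3 -c "
from h import *
to([.478,-.263,.32])"
```

```text
rows shift [ 0.6995 -0.4118  0.1683] tilt [-4.0e-04  1.7e-03 -1.0e+00] t 0.1
```

```bash
python3 -m jog '[0.06,-0.035,0,0,0,0, 0.13,-0.077,0,0,0,0, 0.2,-0.118,0,0,0,0, 0.27,-0.159,0,0,0,0, 0.34,-0.2,0,0,0,0, 0.41,-0.241,0,0,0,0, 0.48,-0.283,0.03,0,0,0, 0.55,-0.324,0.07,0,0,0, 0.62,-0.365,0.11,0,0,0, 0.68,-0.4,0.15,0,0,0, 0.7,-0.412,0.168,0,0,0, 0.7,-0.412,0.168,0,0,0]' 1
python3 - <<'E'
from h import *
to([.478,-.263,.224]);
for n in("scene","top"): cv2.imwrite(f"pics/{n}1.png",grab_frame(n)[:,:,::-1])
a=cv2.imread("pics/scene1.png")[60:220,300:500];b=cv2.imread("pics/top1.png")[130:290,340:540]
cv2.imwrite("pics/c2.png",cv2.resize(np.hstack([a,b]),None,fx=2,fy=2,interpolation=2))
E
```

```text
time_s: 1.3
position: [0.4784, -0.2617, 0.3188]
tool_rot: [-3.084, -0.585, 0.004]
wrist_force: [-1.3, 0.0, -0.2]
finger_gap: 1.001
gripper_force: 0.0
rows shift [-0.0012  0.0029  0.1895] tilt [-0.0032  0.0023 -1.    ] t 1.3
```

View pics/c2.png

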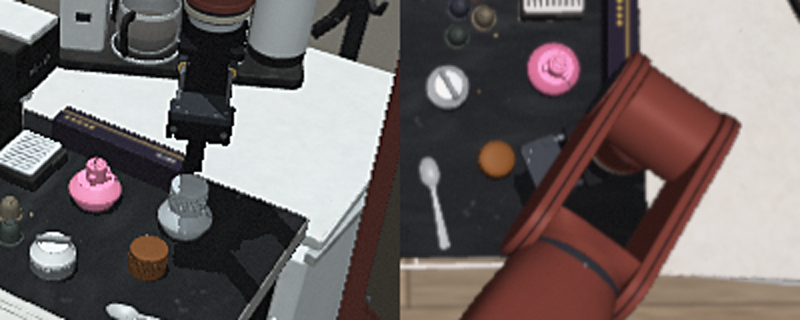

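The scene crop shows the open fingers above the cap (crop about (190,185)) with the neighbours clear. I'll descend and close.

```bash
python3 -m jog '[0,0.003,0.03,0,0,0, 0,0.003,0.07,0,0,0, 0,0.003,0.11,0,0,0, 0,0.003,0.14,0,0,0, 0,0.003,0.165,0,0,0, 0,0.003,0.18,0,0,0, 0,0.003,0.188,0,0,0, 0,0.003,0.188,0,0,0, 0,0.003,0.188,0,0,0]' 1
python3 - <<'E'
from h import *
to([.478,-.263,.224])
cv2.imwrite("pics/scene2.png",grab_frame("scene")[:,:,::-1])
cv2.imwrite("pics/c3.png",cv2.resize(cv2.imread("pics/scene2.png")[90:200,330:460],None,fx=5,fy=5,interpolation=2))
E
```

```text
time_s: 2.3
position: [0.4792, -0.2648, 0.2274]
tool_rot: [3.087, 0.581, 0.001]
wrist_force: [0.0, -0.8, -0.1]
finger_gap: 1.002
gripper_force: 0.0
rows shift [-0.0009 -0.0042  0.0067] tilt [ 9.e-04 -7.e-04 -1.e+00] t 2.3
```

View pics/c3.png

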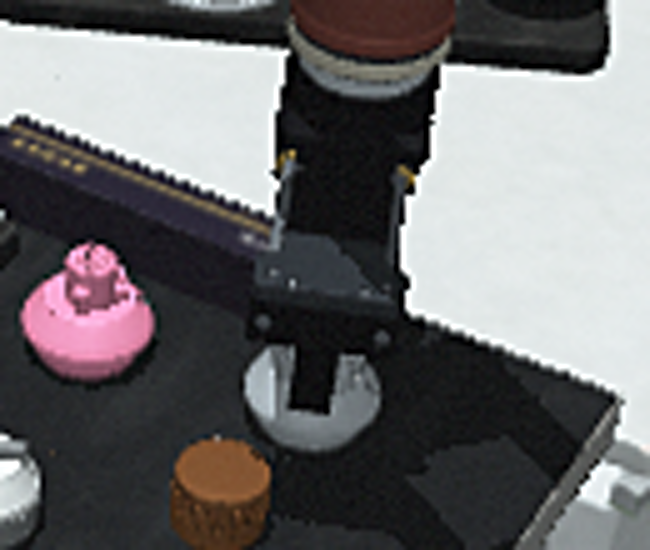

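The front finger sits beside the cap, centred on it, with its tip above the dome. I'll close now.

```bash
python3 -m jog '[0,-0.003,0.004,0,0,0, 0,-0.003,0.004,0,0,0, 0,-0.003,0.004,0,0,0, 0,-0.003,0.004,0,0,0, 0,-0.003,0.004,0,0,0, 0,-0.003,0.004,0,0,0, 0,-0.003,0.004,0,0,0, 0,-0.003,0.004,0,0,0, 0,-0.003,0.004,0,0,0, 0,-0.003,0.004,0,0,0]' 0
```

```text
time_s: 3.35
position: [0.4783, -0.2632, 0.2248]
tool_rot: [3.087, 0.581, 0.0]
wrist_force: [0.3, 0.3, 0.8]
finger_gap: 0.575
gripper_force: 30.0
```

```bash
python3 -m jog '[0,0,-0.01,0,0,0, 0,0,-0.03,0,0,0, 0,0,-0.06,0,0,0, 0,0,-0.1,0,0,0, 0,0,-0.14,0,0,0, 0,0,-0.18,0,0,0, 0,0,-0.22,0,0,0, 0,0,-0.26,0,0,0, 0,0,-0.3,0,0,0, 0,0,-0.33,0,0,0, 0,0,-0.35,0,0,0, 0,0,-0.35,0,0,0]'; python3 -c "
from h import *
to([.419,.134,.4])"
```

```text
time_s: 4.55
position: [0.4786, -0.2634, 0.4018]
tool_rot: [3.085, 0.58, 0.003]
wrist_force: [1.1, 0.4, -2.5]
finger_gap: 0.569
gripper_force: 30.0
rows shift [ 0.1777 -0.7838  0.0017] tilt [ 0.0026 -0.002  -1.    ] t 4.55
```

```bash
python3 -m jog '[0.005,-0.022,0,0,0,0, 0.015,-0.066,0,0,0,0, 0.03,-0.132,0,0,0,0, 0.047,-0.207,0,0,0,0, 0.064,-0.282,0,0,0,0, 0.081,-0.357,0,0,0,0, 0.098,-0.432,0,0,0,0, 0.115,-0.507,0,0,0,0, 0.132,-0.582,0,0,0,0, 0.147,-0.648,0,0,0,0, 0.16,-0.706,0,0,0,0, 0.168,-0.741,0,0,0,0]'; python3 -m jog '[0.006,-0.025,0,0,0,0, 0.009,-0.037,0,0,0,0, 0.01,-0.043,0,0,0,0, 0.01,-0.043,0,0,0,0, 0.01,-0.043,0,0,0,0, 0.01,-0.043,0,0,0,0, 0.01,-0.043,0,0,0,0, 0.01,-0.043,0,0,0,0]'
python3 - <<'E'
from h import *
to([.419,.134,.4])
for n in("scene","top"): cv2.imwrite(f"pics/{n}3.png",grab_frame(n)[:,:,::-1])
a=cv2.imread("pics/scene3.png")[140:300,260:420];b=cv2.imread("pics/top3.png")[170:290,222:342]
cv2.imwrite("pics/c4.png",np.hstack([cv2.resize(x,(400,400),interpolation=2) for x in(a,b)]))
E
```

```text
time_s: 5.75
position: [0.4204, 0.1148, 0.3982]
tool_rot: [-3.086, -0.584, 0.004]
wrist_force: [0.2, -0.5, -3.0]
finger_gap: 0.569
gripper_force: 30.0
time_s: 6.55
position: [0.4189, 0.134, 0.3998]
tool_rot: [3.088, 0.58, 0.0]
wrist_force: [0.7, 0.6, -1.8]
finger_gap: 0.569
gripper_force: 30.0
rows shift [ 0.0002  0.0001 -0.0005] tilt [ 0. -0. -1.] t 6.55
```

View pics/c4.png

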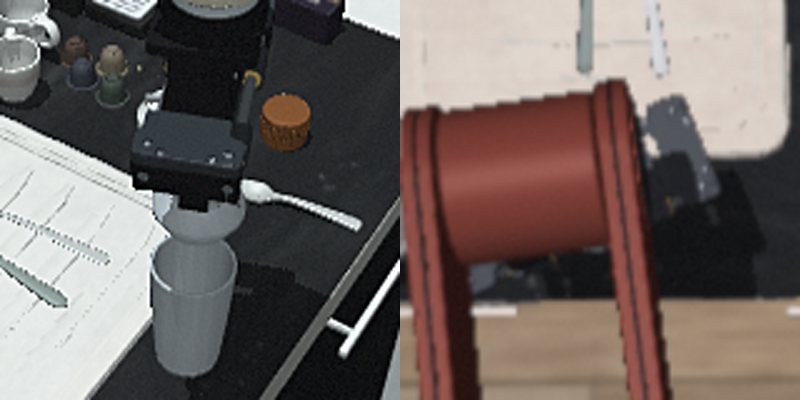

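The scene shows the strainer hanging level above the tin (rim centre at crop about (193,262)). The arm blocks the top view. I'll check the sideways offset against the projected positions.

Run:
```python
from h import *
c=camera_model("scene");P=np.linalg.inv(np.array(c["pose"]))
def prj(p): return cv2.projectPoints(np.float64(p),cv2.Rodrigues(P[:3,:3])[0],P[:3,3],np.array(c["K"]),np.array(c["D"]))[0].reshape(-1,2)
a=np.linspace(0,6.28,200)
def ring(z,r): return prj(np.c_[.419+r*np.cos(a),.134+r*np.sin(a),0*a+z])
f=np.vstack([ring(.1885,.0375),ring(.1925,.0375)]);rm=ring(.12,.0365)
print("flange",f.min(0),f.max(0),"rim",rm.min(0),rm.max(0))
x0,y0,k=310,205,8
im=cv2.imread("pics/scene3.png")[y0:y0+70,x0:x0+60];im=cv2.resize(im,None,fx=k,fy=k,interpolation=2)
for q in(ring(.1885,.0375),rm):cv2.polylines(im,[np.int32((q-[x0,y0]+.5)*k)],True,(0,0,255),1)
cv2.imwrite("pics/c5.png",im)
```

```text
flange [319.91667064 207.1480415 ] [358.11544599 236.2671986 ] rim [319.6104594  231.68180828] [354.93498578 258.55798386]
```

View pics/c5.png

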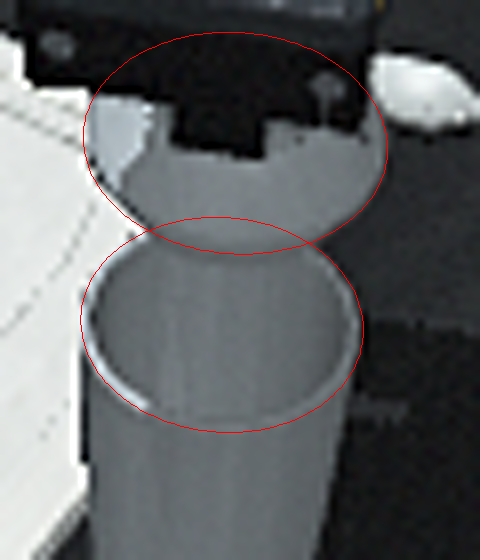

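The drawn rings match the rim and flange to within about half a pixel, so it is aligned. I'll lower slowly.

```bash
python3 -m jog '[0,0,0.02,0,0,0, 0,0,0.05,0,0,0, 0,0,0.075,0,0,0, 0,0,0.095,0,0,0, 0,0,0.105,0,0,0, 0,0,0.112,0,0,0, 0,0,0.116,0,0,0, 0,0,0.12,0,0,0, 0,0,0.12,0,0,0, 0,0,0.12,0,0,0]'; python3 -m jog '[0,0,0.003,0,0,0, 0,0,0.006,0,0,0, 0,0,0.009,0,0,0, 0,0,0.012,0,0,0, 0,0,0.015,0,0,0, 0,0,0.018,0,0,0, 0,0,0.02,0,0,0, 0,0,0.02,0,0,0, 0,0,0.02,0,0,0]'
```

```text
time_s: 7.65
position: [0.4189, 0.1343, 0.3401]
tool_rot: [3.087, 0.581, 0.001]
wrist_force: [0.8, 0.3, -2.3]
finger_gap: 0.57
gripper_force: 30.0
time_s: 8.55
position: [0.4189, 0.1343, 0.3299]
tool_rot: [3.087, 0.581, 0.0]
wrist_force: [0.5, 0.5, -1.0]
finger_gap: 0.568
gripper_force: 30.0
```

```bash
python3 -m jog '[0,0,0.001,0,0,0, 0,0,0.002,0,0,0, 0,0,0.002,0,0,0, 0,0,0.002,0,0,0, 0,0,0.002,0,0,0]'
python3 - <<'E'
from h import *
F=[]
cv2.imwrite("pics/scene4.png",grab_frame("scene")[:,:,::-1]);print(get_state()["wrist_force"])
cv2.imwrite("pics/c6.png",cv2.resize(cv2.imread("pics/scene4.png")[215:295,300:380],None,fx=7,fy=7,interpolation=2))
E
```

```text
time_s: 9.05
position: [0.4189, 0.1343, 0.3289]
tool_rot: [3.087, 0.581, 0.001]
wrist_force: [0.2, 0.3, 0.5]
finger_gap: 0.565
gripper_force: 30.0
[ 0.16105909 -0.25900453  0.7368622 ]
```

View pics/c6.png

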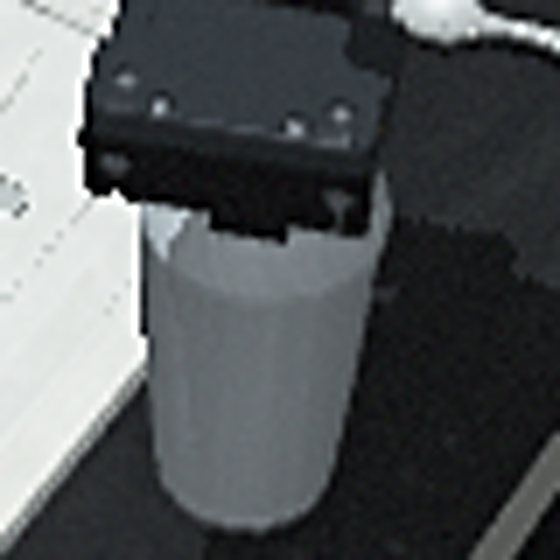

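The strainer's flange sits flush on the tin's rim, and the height matches home. A small press will confirm it.

```bash
python3 -m jog '[0,0,0.002,0,0,0, 0,0,0.004,0,0,0, 0,0,0.004,0,0,0, 0,0,0.004,0,0,0]'
```

```text
time_s: 9.5
position: [0.4195, 0.1345, 0.3289]
tool_rot: [3.087, 0.581, 0.004]
wrist_force: [-2.7, -1.1, 12.7]
finger_gap: 0.573
gripper_force: 30.0
```

```bash
python3 -c "
from h import *
print(get_state()['q'])"; python3 -m jog '[0,0,-0.003,0,0,0, 0,0,-0.005,0,0,0, 0,0,-0.0055,0,0,0, 0,0,-0.0055,0,0,0]'
```

```text
[ 1.30803779e-01 -1.65473903e-01  2.06768986e+00  1.13060670e-04
  1.23678675e+00  1.32972316e+00]
time_s: 9.9
position: [0.4186, 0.1343, 0.3291]
tool_rot: [-3.087, -0.581, 0.001]
wrist_force: [-0.5, -0.7, -1.4]
finger_gap: 0.571
gripper_force: 30.0
```

```bash
python3 -m jog '[0,0,0,0,0,-0.08, 0,0,0,0,0,-0.16, 0,0,0,0,0,-0.24, 0,0,0,0,0,-0.32, 0,0,0,0,0,-0.4, 0,0,0,0,0,-0.48, 0,0,0,0,0,-0.56, 0,0,0,0,0,-0.64, 0,0,0,0,0,-0.72, 0,0,0,0,0,-0.8, 0,0,0,0,0,-0.87, 0,0,0,0,0,-0.92]'; python3 -m jog '[0,0,0,0,0,0, 0,0,0,0,0,0, 0,0,0,0,0,0]'; python3 -c "
from h import *
s=get_state();R0=Ro.from_rotvec([3.087,.581,0]);print(s['q'],(Ro.from_rotvec(s['tool_rot'])*R0.inv()).as_rotvec(),s['torque'])"
```

```text
time_s: 11.1
position: [0.4187, 0.1343, 0.3291]
tool_rot: [-2.464, -1.948, 0.001]
wrist_force: [-0.1, 0.1, 0.2]
finger_gap: 0.565
gripper_force: 30.0
time_s: 11.4
position: [0.4188, 0.1343, 0.3293]
tool_rot: [-2.468, -1.944, 0.0]
wrist_force: [-0.0, 0.6, 0.1]
finger_gap: 0.576
gripper_force: 30.0
[ 1.30714236e-01 -1.66866728e-01  2.06793419e+00  6.50205326e-06
  1.24083363e+00  3.67360891e-01] [4.37735662e-04 5.52310878e-04 9.62082670e-01] [ 0.00919856 -0.02525677  0.00851415]
```

Turned 0.962 rad. I'll lift 5 mm and check the weight before going on.

```bash
python3 -m jog '[0,0,-0.002,0,0,0, 0,0,-0.004,0,0,0, 0,0,-0.006,0,0,0, 0,0,-0.008,0,0,0, 0,0,-0.01,0,0,0, 0,0,-0.01,0,0,0, 0,0,-0.01,0,0,0]'
python3 - <<'E'
from h import *
F=[]
for i in range(8): f=grab_frame("scene");F.append(get_state()["wrist_force"])
print(np.mean(F,0),np.std(F,0))
cv2.imwrite("pics/scene5.png",f[:,:,::-1])
cv2.imwrite("pics/c7.png",cv2.resize(cv2.imread("pics/scene5.png")[215:295,300:380],None,fx=7,fy=7,interpolation=2))
E
```

```text
time_s: 12.1
position: [0.4188, 0.1343, 0.3345]
tool_rot: [2.467, 1.945, 0.0]
wrist_force: [-0.5, 0.2, -1.1]
finger_gap: 0.571
gripper_force: 30.0
[ 0.52470868  0.10891141 -0.66128877] [0.33420227 0.52825324 0.37156304]
```

View pics/c7.png

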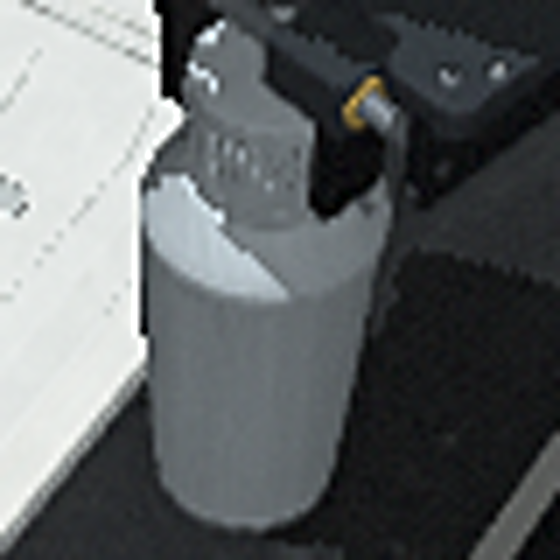

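The strainer stays flush on the rim. The cap is up 5 mm and the load of 0.66 N is the cap alone. I'll lift it straight off.

```bash
python3 -m jog '[0,0,-0.01,0,0,0, 0,0,-0.02,0,0,0, 0,0,-0.03,0,0,0, 0,0,-0.04,0,0,0, 0,0,-0.05,0,0,0, 0,0,-0.06,0,0,0, 0,0,-0.08,0,0,0, 0,0,-0.1,0,0,0, 0,0,-0.12,0,0,0, 0,0,-0.14,0,0,0, 0,0,-0.16,0,0,0, 0,0,-0.17,0,0,0]'; python3 -m jog '[0,0,0,0,0,0, 0,0,0,0,0,0, 0,0,0,0,0,0, 0,0,0,0,0,0, 0,0,0,0,0,0]'
python3 - <<'E'
from h import *
f=grab_frame("scene");cv2.imwrite("pics/c8.png",cv2.resize(f[150:300,270:420,::-1],None,fx=4,fy=4,interpolation=2))
E
```

```text
time_s: 13.7
position: [0.419, 0.1344, 0.421]
tool_rot: [2.466, 1.944, 0.002]
wrist_force: [0.4, -0.1, -0.6]
finger_gap: 0.568
gripper_force: 30.0
time_s: 14.2
position: [0.4187, 0.1343, 0.4191]
tool_rot: [-2.467, -1.945, 0.001]
wrist_force: [0.1, -0.0, -1.3]
finger_gap: 0.569
gripper_force: 30.0
```

View pics/c8.png

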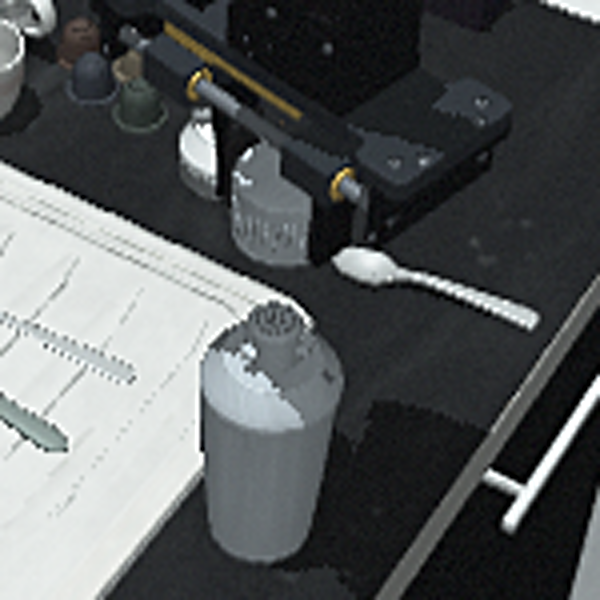

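The strainer is seated in the upright tin (crop about (275,400)) with its neck bare. The cap is held 9 cm above its seat (crop about (270,215)).

```bash
python3 -c "
from cell import *
print(sign_off())"
```

```text
the job is handed in; nothing more can be done
None
```

The job is handed in at about 14 s: the strainer sits home in the upright tin, the gripper holds the cap mouth down about 9 cm above its seat, and the glass and teaspoon were not touched.

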